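Load, shut and start the chopstick steriliser

TASK

Lay the pair of chopsticks flat in the tray of the cutlery steriliser and let go of them, then slide the steriliser's cover fully home over them. Only once it is shut, turn the selector from off to the short cycle, the mark with a single bar, and leave everything else on the worktop where it is.

Things in the scene. Friction and masses are not known exactly. Their poses are not given: they have to be found in the camera images.
- chopsticks: The pair of black chopsticks, lying side by side as one piece: 239 mm long, 20 mm wide, 7 mm high, 15 g; it lies on the worktop to the left of the steriliser. Origin at the centre of its underside, x along its length, z up.
- steriliser: White cutlery steriliser, 236 mm deep (x), 360 mm long (y), 71 mm high, fixed to the worktop. Origin: centre of its underside; x to its rear, y to its left, z up; turned up to 0.25 rad. In front the open tray; behind it a fan housing, over which the smoked clear cover is parked while open; at the right end (y -180 to -118 mm) a console, top at z 66 mm, with the selector.
- tray (a point): Centre of the tray at the height on which things rest (tops of thin cross bars), in steriliser coordinates (-54, 31, 24) mm, axes as the steriliser's. Inside, 100 mm in x and 262 mm in y, walls upright; front wall 34 mm and the cover's underside 36 mm above this point. The parked cover may overhang the rear 20 mm of the tray.
- cover (a joint): Opening of the cover in m: 0 = fully home over the tray, 0.110 = fully back; starts between 0.095 and 0.110. It slides along the steriliser's x with about 1.5 N of friction; a ball catch in the last 9 mm takes about 3.5 N more to push over, then holds it home.
- cover_ledge (a point): Middle of the top of the cover's grey finger ledge, 79 mm above the worktop; moves with the cover, axes as the steriliser's. The ledge is an upright rib along the cover's front edge, 8 mm thick in x, 200 mm long in y, 14 mm above the flat cover, whose top (65 mm high) is free for 108 mm behind it (+x). Fingertips behind the ledge can drag the cover shut towards the front (-x).
- selector (a joint): Angle of the selector in rad, growing clockwise seen from above. Three detents: 0 = off (ring mark), 0.75 = short cycle (mark with one bar, straight to the steriliser's rear), 1.5 = long cycle (two bars). It starts at off, takes about 0.07 N m to turn over to the next detent, and springs into the nearest one when let go.
- selector_grip (a point): Centre of the top of the selector's grip bar, on the turning axis, in steriliser coordinates (-35, -149, 94) mm; turns with the selector: x along the bar to the end with the white pointer line, z up. The bar is 40 mm long, 11 mm thick and 20 mm high, on a disc of 39 mm diameter and 7 mm height.
- soup_spoon: Bystander: steel soup spoon, 191 x 40 x 16 mm, lying near the right front. Origin under its centre.
- garlic_a: Bystander: garlic bulb, 53 x 52 x 52 mm, lying on the worktop at the left front. Origin under its centre.
- tomato: Bystander: tomato, 56 x 58 x 62 mm, behind the steriliser's left end. Origin under its centre.
- tin_small: Bystander: closed round food tin, 86 mm across, 40 mm high, standing to the right of the steriliser. Origin under its centre.

How it is judged:
By the outcome, as a careful person would: the job done as asked, in the order asked, and still so for the second after the job is handed in, with the robot touching nothing.
It also fails if it takes over 62 s, if anything falls off the work surface, if the arm or the gripper's body presses on something with over 40 N, if the wrist force passes 120 N, or if a joint passes its speed limit or range.

ROBOT

A 6-joint arm with a two-finger parallel gripper is mounted at the origin on a cart in front of the work surface, level with it; the furniture and walls round the work are solid. World frame = base frame: x ahead of the robot, y to its left, z up, the work surface at z = 0. Lengths are in m, angles in rad, forces in N, time in s.
With the tool pointing down it reaches from about 0.375 to 0.925 m from the base axis. Payload 5.7 kg.
Tool frame: the origin (TCP) lies on the mounting face of the last link; the fingertips stand 182 mm ahead of it and the grasp point (between the pads) lies 163 mm ahead of it; z points along the fingers, y is the line along which they close (so a half turn about z gives the same grasp; the last joint's range is limited). The gripper opens to 88 mm and grips with 3 to 60 N. Pads are 20 mm wide; open, the fingers measure 115 mm over their backs; the gripper's body (75 mm by 178 mm) begins 61 mm behind the grasp point.
Start: joints at [1.021, 0.359, 1.51, -0, 1.272, -0.115], TCP at [0.253, 0.544, 0.405] pointing down, gripper open.
Joint ranges: [-2.97, 2.97], [-1.01, 2.36], [0.21, 2.38], [-0.96, 4.11], [0.2, 2.71], [-2.98, 2.98]. Speed limits (rad/s): [2.39, 2.39, 3.14, 3.14, 3.14, 3.14].

INTERFACE

Orientations are given as a unit quaternion [w, x, y, z].
In Python, from rig import manip gives the robot as it stands.
- The arm moves only by the tool send_rows, never from a script. Its arguments are lists of equal length, an entry for each row: "gripper": the opening in per cent of the stroke, from 0 (shut) to 100 (fully open); "translation": the shift along the world's x, y, z in mm, a list of three; "rot": the turn, a rotation vector about the world's x, y, z in degrees, a list of three. In form: {"gripper": [gripper, ...], "translation": [[x, y, z], ...], "rot": [[wx, wy, wz], ...]}. A call has 1 to 5 rows; each row shifts and turns the commanded pose from where the row before left it; what a row does not reach is not made up. A row lasts 1/10 s, in which the tool goes at most 50 mm and 8.59 degrees, less where a joint would pass 70% of its speed; a pose out of reach is approached as far as the arm can. A call is refused whole if a number of a shift passes 50 or a number of a turn 8.59, either way. A call with a gripper value outside its range is refused whole. The fingers move at their own pace and stop on an object; the grip force is fixed at half the most. Time passes only in rows, so rows that do not move let the fingers close. It gives the time, the measured TCP pose, the force, the opening and the grip force at its end, in the units of the state.
- manip.get_state(): the state, without advancing time (a new reading comes with each control period).
- manip.get_image(name): name is "scene" or "top" or "wrist"; returns the picture (480x640x3 uint8, red, green, blue); there is no depth.
- manip.camera_info(name): a dict with "intrinsics" (3x3 intrinsics, pixels), "extrinsics" (4x4, takes a point from camera to world coordinates). Camera axes: x right, y up, looking along -z (the intrinsics and any distortion apply to the point x, -y, -z); pixel columns grow to the right and rows downward; lengths in m; the calibration is good to about 2 mm. A picture is of the moment at which its call begins: read the wrist's pose just before it. camera_info takes no time and is no camera call; for the wrist camera it gives the pose at the moment of the call.
- manip.close_job(): hands the job in; it is judged then, once.
The state is a dict: "t": time; "joint_positions": joint angles; "joint_vel": joint speeds; "joint_efforts": joint torques, N m; "ee_pos": TCP position; "ee_rot": TCP orientation; "ft_force": force on the tool from outside, world axes, zero at the start; "moment": the same for the moment, N m; "grip_width": opening from 0.0 (shut) to 1.0 (fully open); "finger_force": force on a finger pad.
Only numpy, scipy, OpenCV 4.12 (cv2) and the standard library are available. Lean on these libraries where they do the work, as an engineer would, in place of code of your own. Each camera call takes 0.05 s, during which the arm holds its last target. There are 200 camera calls.

## Working session

There is one attempt and no reset: what is moved stays moved. The work goes in short steps, Python scripts to look and compute and a tool call to move; the robot and the scene stay as the last step left them, time stands still between calls to the robot, and variables do not carry over. Pictures are saved under pics/ and viewed, at most 10 in all, crops included, and the job is handed in when it is done.

Besides the shell and the picture viewer there is one more tool, called after ">>>" by a JSON object that holds its "op" and its "data", one argument or row to a line. send_rows: Moves the arm, as the interface text tells. Its arguments: {"type":"object","properties":{"gripper":{"type":"array","items":{"type":"number"}},"translation":{"type":"array","items":{"type":"array","items":{"type":"number"}}},"rot":{"type":"array","items":{"type":"array","items":{"type":"number"}}}},"required":["gripper","translation","rot"]}

```bash
mkdir -p pics; cat > h.py <<'E'
import numpy as np, cv2
from rig import manip
def snap(n,f):
    ci=manip.camera_info(n); im=manip.get_image(n); cv2.imwrite(f'pics/{f}.png',im[:,:,::-1]); 
    np.savez(f'pics/{f}.npz',K=ci['intrinsics'],E=ci['extrinsics']); return im
def ray(f,px,z):
    d=np.load(f'pics/{f}.npz'); K,E=d['K'],d['E']
    px=np.atleast_2d(px).astype(float); p=np.c_[px,np.ones(len(px))]@np.linalg.inv(K).T
    v=(p*[1,-1,-1])@E[:3,:3].T; o=E[:3,3]; return o+v*((z-o[2])/v[:,2])[:,None]
def proj(f,P):
    d=np.load(f'pics/{f}.npz'); K,E=d['K'],d['E']
    c=(np.atleast_2d(P)-E[:3,3])@E[:3,:3]*[1,-1,-1]; q=c@K.T; return q[:,:2]/q[:,2:]
E
python3 - <<'E'
from h import *
snap('top','top0'); snap('scene','sc0')
for k in('top','scene','wrist'):print(k,manip.camera_info(k))
print(manip.get_state())
E
```

```text
top {'intrinsics': array([[498.83638516,   0.        , 318.54275814],
       [  0.        , 498.83638516, 238.75880249],
       [  0.        ,   0.        ,   1.        ]]), 'extrinsics': array([[-0.01151909,  0.98493391, -0.17254708,  0.32770242],
       [-0.99990332, -0.01000186,  0.00966   , -0.02463645],
       [ 0.00778867,  0.17264167,  0.9849539 ,  1.21419486],
       [ 0.        ,  0.        ,  0.        ,  1.        ]])}
scene {'intrinsics': array([[526.30408674,   0.        , 330.45631415],
       [  0.        , 526.30408674, 230.30761032],
       [  0.        ,   0.        ,   1.        ]]), 'extrinsics': array([[ 0.75936938,  0.36672163, -0.53746943, -0.12613462],
       [-0.65023302,  0.39779827, -0.64726622, -0.83099742],
       [-0.02356211,  0.84099452,  0.54053034,  0.7507966 ],
       [ 0.        ,  0.        ,  0.        ,  1.        ]])}
wrist {'intrinsics': array([[422.49978901,   0.        , 322.42254462],
       [  0.        , 422.49978901, 242.62745905],
       [  0.        ,   0.        ,   1.        ]]), 'extrinsics': array([[ 0.421404  , -0.8682614 , -0.261
[... 210 characters left out ...]
: 0.1, 'joint_positions': array([ 1.02091245e+00,  3.59408707e-01,  1.51128265e+00, -1.57264580e-05,
        1.27252586e+00, -1.15110211e-01]), 'joint_vel': array([ 0.00025401, -0.00082795, -0.00241189, -0.0019354 ,  0.00034408,
       -0.00074843]), 'joint_efforts': array([ 5.55495844e-04, -5.16361570e+01, -2.71403754e+01,  6.77734707e-02,
        2.75673374e-02, -1.05633595e-05]), 'ee_pos': array([0.25257254, 0.54390167, 0.40392369]), 'ee_rot': array([-2.58028740e-04,  2.15676366e-01,  9.76464564e-01, -7.70243242e-04]), 'ft_force': array([ 0.44417415, -0.3486339 , -0.56277497]), 'moment': array([ 0.01338276, -0.04227624, -0.00965303]), 'finger_force': 0.0, 'grip_width': 1.0033545490578593}
```

View pics/top0.png

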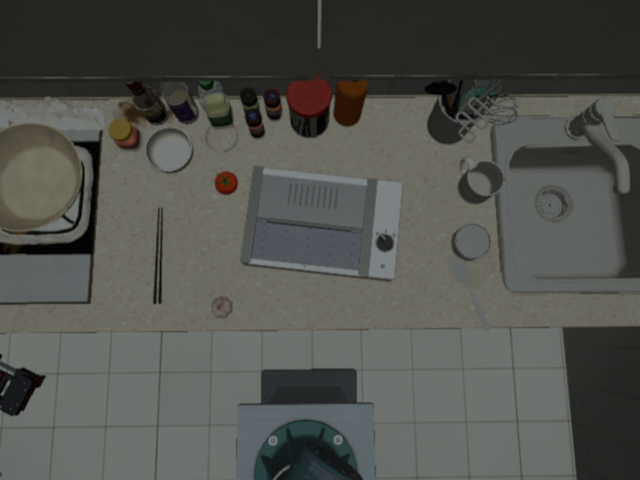

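View pics/sc0.png

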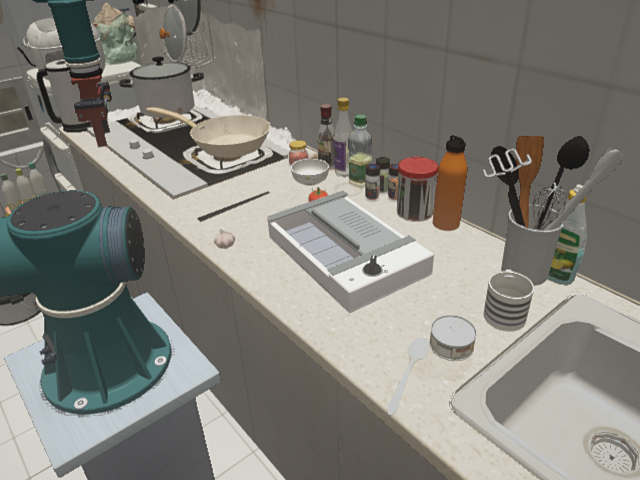

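The top view shows the chopsticks from (161,208) to (157,303), the steriliser with corners near (252,167), (402,181), (393,279) and (244,265), and the selector at about (385,242). The scene view shows the same layout, with the cover parked over the rear.

```bash
python3 - <<'E'
from h import *
im=cv2.imread('pics/top0.png')
g=im.max(2)
m=np.zeros_like(g); m[195:315,140:180]=(g[195:315,140:180]<75)*255
ys,xs=np.nonzero(m); P=ray('top0',np.c_[xs,ys],0.005)[:,:2]
print(len(P)); r=cv2.minAreaRect(P.astype(np.float32)*1000); print(r, cv2.boxPoints(r))
c=P.mean(0);u,s,v=np.linalg.svd(P-c);print(c,v[0])
print('rough corners',ray('top0',[[402,181],[393,279]],0.066),ray('top0',[[252,167],[244,265]],0.058),'sel',ray('top0',[[385,242]],0.09))
cr=cv2.resize(im[150:295,230:420],None,fx=4,fy=4,interpolation=cv2.INTER_CUBIC)
cv2.imwrite('pics/c0.png',np.clip(cr*1.3,0,255))
E
```

```text
518
((503.8638000488281, 356.5096130371094), (234.56272888183594, 19.553346633911133), 1.5419613122940063) [[386.36182 363.1268 ]
 [386.888   343.58054]
 [621.3658  349.89243]
 [620.8396  369.4387 ]]
[0.48990293 0.35462223] [-0.99995528 -0.00945689]
rough corners [[ 0.6668756  -0.23684809  0.066     ]
 [ 0.43285632 -0.20658184  0.066     ]] [[0.70754657 0.12246158 0.058     ]
 [0.46996853 0.13834269 0.058     ]] sel [[ 0.5155702  -0.18761749  0.09      ]][ WARN:0@0.440] global loadsave.cpp:1063 imwrite_ Unsupported depth image for selected encoder is fallbacked to CV_8U.
```

View pics/c0.png

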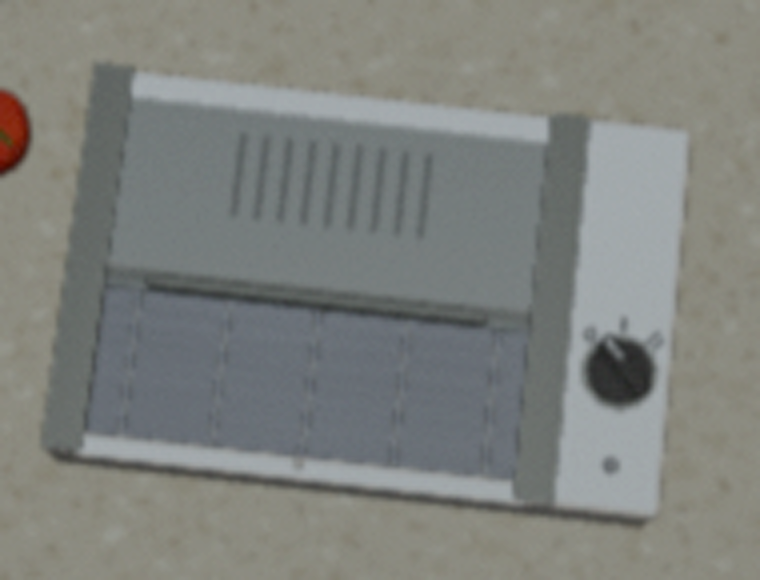

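The crop shows the selector disc at crop (620,370), the console's right edge from (687,130) to (655,517), the left rail's outer edge from (97,66) to (43,448), and the ledge from about (147,288) to (487,324).

```bash
python3 - <<'E'
from h import *
from scipy.spatial.transform import Rotation as R
f=lambda a:np.array(a)/4+[230,150]-0.375
L=np.array([[118,-180,66],[-118,-180,66],[118,180,71],[-118,180,71],[-35,-149,73]])/1e3
px=f([[687,130],[655,517],[97,66],[43,448],[620,372]])
W=np.vstack([ray('top0',p,l[2]) for p,l in zip(px,L)])
A=L[:,:2]-L[:,:2].mean(0);B=W[:,:2]-W[:,:2].mean(0)
yaw=np.arctan2((A[:,0]*B[:,1]-A[:,1]*B[:,0]).sum(),(A*B).sum())
Rm=R.from_euler('z',yaw).as_matrix()
t=W[:,:2].mean(0)-(Rm[:2,:2]@L[:,:2].mean(0))
print('yaw',yaw,np.degrees(yaw),'o',t); print('res mm',((L[:,:2]@Rm[:2,:2].T+t)-W[:,:2])*1e3)
np.savez('st.npz',yaw=yaw,t=t)
w=lambda p:Rm[:2,:2]@np.array(p)/1e3+t
print('tray',w([-54,31]),'sel',w([-35,-149]))
l=ray('top0',f([[147,288],[487,324]]),0.079)[:,:2]; print('ledge ends local',(l-t)@Rm[:2,:2]*1e3)
s=manip.get_state();print(R.from_quat(np.roll(s['ee_rot'],-1)).as_matrix())
E
```

```text
yaw -0.1202366334807589 -6.889051641308854 o [ 0.5697012  -0.04535993]
res mm [[ 1.15194186 -2.97284994]
 [-2.1729287  -2.44784304]
 [ 3.03020154  2.8214653 ]
 [-2.14218267  2.5256532 ]
 [ 0.13296798  0.07357448]]
tray [ 0.51980943 -0.0081066 ] sel [ 0.51708177 -0.18908604]
ledge ends local [[-17.12042646 129.16127331]
 [-16.5778736  -69.23168017]]
[[-9.06967277e-01  4.21200261e-01 -8.36158370e-04]
 [ 4.21201056e-01  9.06966223e-01 -1.39292906e-03]
 [ 1.71665315e-04 -1.61553186e-03 -9.99998680e-01]]
```

>>> {"op": "send_rows", "data": {
  "gripper": [100, 100, 100, 100, 100],
  "translation": [
    [30, -22, -8],
    [30, -22, -8],
    [30, -22, -8],
    [30, -22, -8],
    [30, -22, -8]
  ],
  "rot": [
    [0, 0, 3.2],
    [0, 0, 3.2],
    [0, 0, 3.2],
    [0, 0, 3.2],
    [0, 0, 3.2]
  ]
}}

```text
t: 0.6
ee_pos: [0.4036, 0.4331, 0.364]
ee_rot: [-0.0, 0.076, 0.997, -0.0]
ft_force: [-0.0, 0.7, 0.3]
grip_width: 0.999
finger_force: 0.0
```

>>> {"op": "send_rows", "data": {
  "gripper": [60, 60, 60, 60, 60],
  "translation": [
    [30, -24, -8],
    [30, -24, -8],
    [31, -24, -8],
    [0, 0, 0],
    [0, 0, 0]
  ],
  "rot": [
    [0, 0, 3.2],
    [0, 0, 3.2],
    [0, 0, 3.2],
    [0, 0, 0],
    [0, 0, 0]
  ]
}}

```text
t: 1.1
ee_pos: [0.494, 0.3615, 0.34]
ee_rot: [-0.001, -0.005, 1.0, -0.0]
ft_force: [0.2, -0.3, -0.8]
grip_width: 0.61
finger_force: 0.0
```

```bash
python3 - <<'E'
from h import *
from scipy.spatial.transform import Rotation as R
s=manip.get_state();snap('wrist','w1');print(s['ee_pos'],s['grip_width'],R.from_quat(np.roll(s['ee_rot'],-1)).as_matrix())
im=cv2.imread('pics/w1.png');g=im.max(2)
print(proj('w1',[[.386,.3565,.005],[.62,.3565,.005],[.504,.3565,0.005]]))
E
```

```text
[0.49401674 0.36148779 0.3399572 ] 0.6097429603835178 [[-9.99956257e-01 -9.21342211e-03 -1.61176444e-03]
 [-9.21262201e-03  9.99957436e-01 -5.03136622e-04]
 [ 1.61633145e-03 -4.88266036e-04 -9.99998575e-01]]
[[315.97233256  72.29959219]
 [314.6950618  366.30189017]
 [315.26253313 235.68129032]]
```

View pics/w1.png

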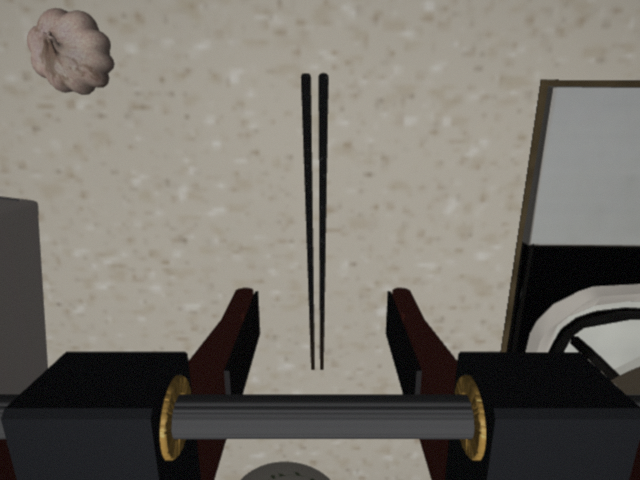

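The wrist view shows the sticks tapering from the thick ends at rows near 75 (columns 302–328) to the tips at row about 368 (columns 311–324). The fingers straddle them.

```bash
python3 - <<'E'
from h import *
im=cv2.imread('pics/w1.png');g=im.max(2)
for r in (80,160,235,300,360):
    c=np.nonzero(g[r,285:345]<70)[0]+285; w=ray('w1',[[c.min()-.5,r],[c.max()+.5,r]],.005); print(r,c.min(),c.max(),w[:,:2].round(4).tolist())
c=np.nonzero((g[40:420,300:330]<70).any(1)[:340])[0]+40;print(c.min(),c.max(), ray('w1',[[315,c.min()],[317,370]],.004)[:,:2])
E
```

```text
80 302 327 [[0.3911, 0.3464], [0.3909, 0.3646]]
160 304 325 [[0.4462, 0.3476], [0.446, 0.3638]]
235 307 324 [[0.5035, 0.3497], [0.5034, 0.3637]]
300 309 323 [[0.5584, 0.3512], [0.5582, 0.3634]]
360 311 322 [[0.6139, 0.3529], [0.6138, 0.3631]]
74 368 [[0.38702038 0.35581131]
 [0.62427399 0.35848022]]
```

>>> {"op": "send_rows", "data": {
  "gripper": [60, 60, 60, 60, 60],
  "translation": [
    [11, -5, -35],
    [0, 0, -40],
    [0, 0, -40],
    [0, 0, -31],
    [0, 0, -10]
  ],
  "rot": [
    [0, 0, 0],
    [0, 0, 0],
    [0, 0, 0],
    [0, 0, 0],
    [0, 0, 0]
  ]
}}

```text
t: 1.65
ee_pos: [0.5021, 0.3575, 0.1821]
ee_rot: [-0.003, -0.007, 1.0, -0.001]
ft_force: [-16.3, -9.8, 86.2]
grip_width: 0.603
finger_force: 46.5
```

>>> {"op": "send_rows", "data": {
  "gripper": [60, 0, 0, 0, 0],
  "translation": [
    [0, 0, 0],
    [0, 0, 0],
    [0, 0, 0],
    [0, 0, 0],
    [0, 0, 0]
  ],
  "rot": [
    [0, 0, 0],
    [0, 0, 0],
    [0, 0, 0],
    [0, 0, 0],
    [0, 0, 0]
  ]
}}

```text
t: 2.15
ee_pos: [0.5049, 0.3574, 0.1853]
ee_rot: [0.001, -0.006, 1.0, 0.0]
ft_force: [0.1, 0.1, 0.6]
grip_width: 0.276
finger_force: 0.0
```

>>> {"op": "send_rows", "data": {
  "gripper": [0, 0, 0, 0, 0],
  "translation": [
    [0, 0, 0],
    [0, 0, 0],
    [0, 0, 0],
    [0, 0, 0],
    [0, 0, 0]
  ],
  "rot": [
    [0, 0, 0],
    [0, 0, 0],
    [0, 0, 0],
    [0, 0, 0],
    [0, 0, 0]
  ]
}}

```text
t: 2.65
ee_pos: [0.5049, 0.3572, 0.1849]
ee_rot: [0.0, -0.006, 1.0, 0.0]
ft_force: [-1.5, -0.1, 4.8]
grip_width: 0.156
finger_force: 30.0
```

>>> {"op": "send_rows", "data": {
  "gripper": [0, 0, 0, 0, 0],
  "translation": [
    [0, 0, 10],
    [0, 0, 30],
    [0, 0, 40],
    [0, 0, 40],
    [0, 0, 30]
  ],
  "rot": [
    [0, 0, 0],
    [0, 0, 0],
    [0, 0, 0],
    [0, 0, 0],
    [0, 0, 0]
  ]
}}

```text
t: 3.15
ee_pos: [0.5049, 0.3572, 0.3374]
ee_rot: [0.001, -0.006, 1.0, 0.0]
ft_force: [1.2, 1.4, -0.2]
grip_width: 0.157
finger_force: 30.0
```

>>> {"op": "send_rows", "data": {
  "gripper": [0, 0, 0, 0, 0],
  "translation": [
    [0, -15, 0],
    [0, -25, 0],
    [0, -30, 0],
    [0, -30, 0],
    [0, -30, 0]
  ],
  "rot": [
    [0, 0, -4],
    [0, 0, -7],
    [0, 0, -8],
    [0, 0, -8],
    [0, 0, -8]
  ]
}}

```text
t: 3.65
ee_pos: [0.5044, 0.226, 0.335]
ee_rot: [0.0, 0.298, 0.955, -0.0]
ft_force: [-0.2, -0.5, -0.3]
grip_width: 0.157
finger_force: 30.0
```

>>> {"op": "send_rows", "data": {
  "gripper": [0, 0, 0, 0, 0],
  "translation": [
    [1, -30, 0],
    [1, -30, 0],
    [1, -30, 0],
    [1, -30, 0],
    [2, -30, 0]
  ],
  "rot": [
    [0, 0, -8],
    [0, 0, -8],
    [0, 0, -8],
    [0, 0, -8],
    [0, 0, -8]
  ]
}}

```text
t: 4.15
ee_pos: [0.5103, 0.0759, 0.335]
ee_rot: [-0.0, 0.606, 0.795, -0.0]
ft_force: [0.5, -0.2, -0.6]
grip_width: 0.161
finger_force: 30.0
```

>>> {"op": "send_rows", "data": {
  "gripper": [0, 0, 0, 0, 0],
  "translation": [
    [0, -30, 0],
    [0, -30, 0],
    [0, -24, 0],
    [0, 0, 0],
    [0, 0, 0]
  ],
  "rot": [
    [0, 0, -8],
    [0, 0, -8],
    [0, 0, -6.4],
    [0, 0, 0],
    [0, 0, 0]
  ]
}}

```text
t: 4.65
ee_pos: [0.5106, -0.007, 0.3348]
ee_rot: [-0.0, 0.747, 0.665, 0.0]
ft_force: [0.4, 0.1, -0.7]
grip_width: 0.161
finger_force: 30.0
```

```bash
python3 - <<'E'
from h import *
from scipy.spatial.transform import Rotation as R
s=manip.get_state();snap('wrist','w2');print(s['ee_pos'],s['grip_width'],R.from_quat(np.roll(s['ee_rot'],-1)).as_matrix(),s['joint_positions'])
d=np.load('st.npz');y,t=float(d['yaw']),d['t'];Rm=R.from_euler('z',y).as_matrix()
w=lambda p:Rm@np.array(p)/1e3+[*t,0]
for n,p in dict(fl=[-104,162,24],fr=[-104,-100,24],FL=[-104,162,58],FR=[-104,-100,58],rl=[-118,180,71],sel=[-35,-149,94],ledge=[-17,31,79],ledgeR=[-17,-69,79]).items(): print(n,proj('w2',w(p)).round(0))
E
```

```text
[ 0.51058284 -0.00701662  0.33480298] 0.16082380907921937 [[ 1.16453046e-01  9.93196179e-01 -1.96036146e-04]
 [ 9.93196127e-01 -1.16452961e-01  4.01379742e-04]
 [ 3.75819836e-04 -2.41444234e-04 -9.99999900e-01]] [-1.49230321e-01  3.10682112e-01  1.78442937e+00  4.24780842e-04
  1.04673474e+00 -3.27250907e-02]
fl [[258.  30.]]
fr [[271. 389.]]
FL [[248.  18.]]
FR [[266. 418.]]
rl [[215. -27.]]
sel [[363. 515.]]
ledge [[400. 258.]]
ledgeR [[392. 401.]]
```

View pics/w2.png

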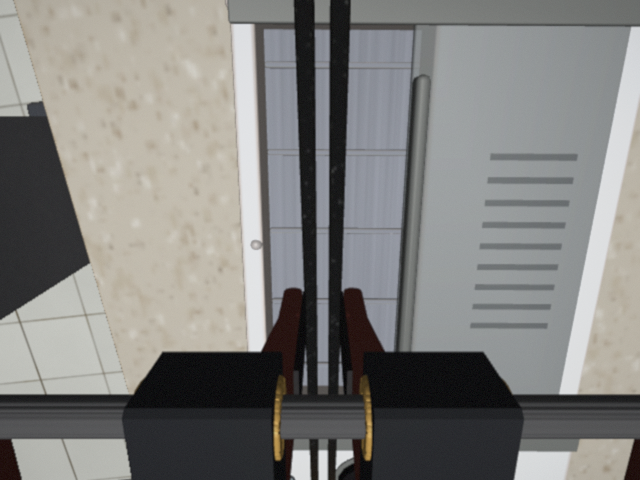

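The wrist view shows the sticks held above the tray. The front wall's inner edge runs at columns 256–264, the catch nub is at (256,245), the ledge runs from (422,78) to (405,345), and the left rail's inner edge is at row 24. The steriliser looks a few mm from my estimate, so I'll check that.

```bash
python3 - <<'E'
from h import *
from scipy.spatial.transform import Rotation as R
d=np.load('st.npz');y,t=float(d['yaw']),d['t'];Rm=R.from_euler('z',y).as_matrix()[:2,:2]
loc=lambda px,z:(ray('w2',px,z)[:,:2]-t)@Rm*1e3
im=cv2.imread('pics/w2.png').astype(int);g=im.max(2)
for r in (60,120,180,240,330):
    row=g[r]; print(r,[ (c,int(row[c+2]-row[c-2])) for c in range(225,460) if abs(row[c+2]-row[c-2])>25 and abs(row[c+2]-row[c-2])==max(abs(row[k+2]-row[k-2]) for k in range(c-4,c+5))])
print('col275',[(r,int(g[r+2,275]-g[r-2,275])) for r in range(5,60) if abs(g[r+2,275]-g[r-2,275])>15])
print('nub',loc([[256,245]],.059),'wall in/out top',loc([[257,60],[236,60],[262,240],[246,240]],.058))
print('ledge',loc([[422,76],[411,240]],.079),'rail edge',loc([[245,24],[350,24],[400,24]],.071))
print('cover L front corner', loc([[411,60]],.065))
E
```

```text
60 [(234, 62), (255, -118), (264, 72), (295, -116), (314, 127), (329, -131), (349, 129), (410, -62), (434, 31)]
120 [(237, 58), (257, -125), (266, 75), (297, -136), (315, 133), (329, -138), (347, 128), (409, -103), (415, 60), (429, 57)]
180 [(240, 62), (259, -129), (268, 77), (300, -141), (316, 131), (328, -140), (344, 130), (405, -107), (424, 53)]
240 [(243, 56), (252, -64), (262, -124), (270, 76), (302, -135), (316, 131), (328, -142), (343, 127), (401, -111), (407, 61), (420, 52)]
330 [(248, 62), (265, -139), (298, -28), (317, 138), (328, -129), (347, 28), (374, 116), (396, -110), (413, 53)]
col275 [(20, -42), (21, -68), (22, -73), (23, -45), (24, -19), (26, 24), (27, 49), (28, 73), (29, 77), (30, 69), (31, 28), (59, -18)]
nub [[-105.17555748   32.25553858]] wall in/out top [[-100.17437972  140.82182996]
 [-111.98288223  140.78449164]
 [-101.39148932   35.28122283]
 [-111.5470988    35.24464121]]
ledge [[-11.42338532 130.99232371]
 [-11.44695134  41.82256531]] rail edge [[-103.83670637  156.68044638]
 [ -49.04393244  156.84952281]
 [ -22.96140408  156.9300068 ]]
cover L front corner [[-14.95968005 140.29022585]]
```

>>> {"op": "send_rows", "data": {
  "gripper": [0, 0, 0, 0, 0],
  "translation": [
    [3, 0, -20],
    [0, 0, -30],
    [0, 0, -30],
    [0, 0, -20],
    [0, 0, -12]
  ],
  "rot": [
    [0, 0, 0],
    [0, 0, 0],
    [0, 0, 0],
    [0, 0, 0],
    [0, 0, 0]
  ]
}}

```text
t: 5.2
ee_pos: [0.5131, -0.0056, 0.2211]
ee_rot: [-0.001, 0.746, 0.666, -0.001]
ft_force: [-1.1, -0.6, -0.2]
grip_width: 0.161
finger_force: 30.0
```

>>> {"op": "send_rows", "data": {
  "gripper": [0, 0, 0, 0, 0],
  "translation": [
    [0, 0, -6],
    [0, 0, -4],
    [0, 0, -2],
    [0, 0, 0],
    [0, 0, 0]
  ],
  "rot": [
    [0, 0, 0],
    [0, 0, 0],
    [0, 0, 0],
    [0, 0, 0],
    [0, 0, 0]
  ]
}}

```text
t: 5.7
ee_pos: [0.514, -0.0069, 0.2112]
ee_rot: [0.0, 0.747, 0.665, 0.0]
ft_force: [0.2, 0.1, -0.7]
grip_width: 0.16
finger_force: 30.0
```

Lower the last 1.5 mm, release, and lift.

>>> {"op": "send_rows", "data": {
  "gripper": [0, 0, 40, 40, 40],
  "translation": [
    [0, 0, -1.5],
    [0, 0, 0],
    [0, 0, 0],
    [0, 0, 0],
    [0, 0, 0]
  ],
  "rot": [
    [0, 0, 0],
    [0, 0, 0],
    [0, 0, 0],
    [0, 0, 0],
    [0, 0, 0]
  ]
}}

```text
t: 6.2
ee_pos: [0.5137, -0.0069, 0.2092]
ee_rot: [-0.0, 0.747, 0.665, -0.0]
ft_force: [-0.3, 0.7, 0.2]
grip_width: 0.384
finger_force: 0.0
```

>>> {"op": "send_rows", "data": {
  "gripper": [40, 40, 40, 40, 40],
  "translation": [
    [0, 0, 0],
    [0, 0, 10],
    [0, 0, 20],
    [0, 0, 40],
    [0, 0, 45]
  ],
  "rot": [
    [0, 0, 0],
    [0, 0, 0],
    [0, 0, 0],
    [0, 0, 0],
    [0, 0, 0]
  ]
}}

```text
t: 6.7
ee_pos: [0.513, -0.0068, 0.325]
ee_rot: [-0.001, 0.747, 0.664, -0.001]
ft_force: [0.9, -0.4, 0.6]
grip_width: 0.4
finger_force: 0.0
```

>>> {"op": "send_rows", "data": {
  "gripper": [0, 0, 0, 0, 0],
  "translation": [
    [0, 0, 10],
    [0, 0, 0],
    [0, 0, 0],
    [0, 0, 0],
    [0, 0, 0]
  ],
  "rot": [
    [0, 0, 0],
    [0, 0, 0],
    [0, 0, 0],
    [0, 0, 0],
    [0, 0, 0]
  ]
}}

```text
t: 7.2
ee_pos: [0.5131, -0.0068, 0.3326]
ee_rot: [-0.001, 0.747, 0.664, -0.001]
ft_force: [0.0, -0.3, 0.1]
grip_width: 0.012
finger_force: 0.0
```

```bash
python3 - <<'E'
from h import *
s=manip.get_state();im=snap('wrist','w3');b=snap('top','top3');print(s['ee_pos'],s['grip_width'])
a=cv2.resize(im,(400,300));c=cv2.resize(b[150:290,230:420],(400,295),interpolation=cv2.INTER_CUBIC);c=cv2.copyMakeBorder(c,0,5,0,0,0)
cv2.imwrite('pics/v3.png',np.hstack([a,c])[:,:,::-1])
E
```

```text
[ 0.51309452 -0.0067648   0.33258553] 0.011949616706516487
```

View pics/v3.png

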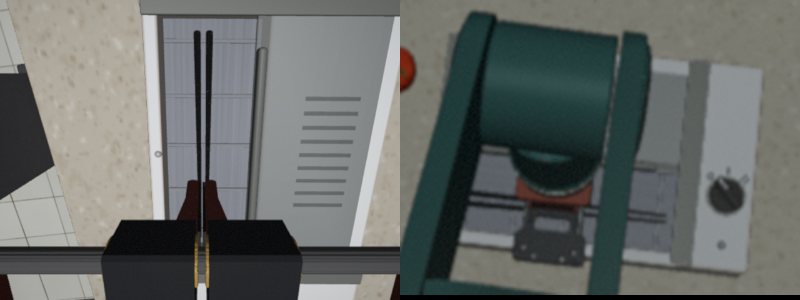

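The wrist view (left) shows the sticks lying flat in the tray, their thick ends clear of the left rail. In the top crop (right) their thin ends at about (665,217) stop short of the tray's right wall. Next is the cover, with closed fingers behind the ledge.

>>> {"op": "send_rows", "data": {
  "gripper": [0, 0, 0, 0, 0],
  "translation": [
    [20, -3, 0],
    [35, -4, 0],
    [30, -4, 0],
    [0, 0, -15],
    [0, 0, -25]
  ],
  "rot": [
    [0, 0, 0],
    [0, 0, 0],
    [0, 0, 0],
    [0, 0, 0],
    [0, 0, 0]
  ]
}}

```text
t: 7.8
ee_pos: [0.6006, -0.0182, 0.2943]
ee_rot: [0.001, 0.747, 0.664, 0.001]
ft_force: [-0.3, 0.1, -0.2]
grip_width: 0.008
finger_force: 0.0
```

>>> {"op": "send_rows", "data": {
  "gripper": [0, 0, 0, 0, 0],
  "translation": [
    [0, 0, -20],
    [0, 0, -12],
    [0, 0, -6],
    [0, 0, -3],
    [0, 0, 0]
  ],
  "rot": [
    [0, 0, 0],
    [0, 0, 0],
    [0, 0, 0],
    [0, 0, 0],
    [0, 0, 0]
  ]
}}

```text
t: 8.3
ee_pos: [0.5989, -0.0179, 0.2533]
ee_rot: [0.0, 0.747, 0.665, 0.0]
ft_force: [-0.7, 0.1, 0.7]
grip_width: -0.0
finger_force: 0.0
```

>>> {"op": "send_rows", "data": {
  "gripper": [0, 0, 0, 0, 0],
  "translation": [
    [-5, 0.6, 0],
    [-8, 1, 0],
    [-8, 1, 0],
    [-8, 1, 0],
    [-8, 1, 0]
  ],
  "rot": [
    [0, 0, 0],
    [0, 0, 0],
    [0, 0, 0],
    [0, 0, 0],
    [0, 0, 0]
  ]
}}

```text
t: 8.8
ee_pos: [0.5614, -0.0132, 0.2536]
ee_rot: [0.001, 0.747, 0.664, 0.001]
ft_force: [2.2, -0.4, 1.0]
grip_width: 0.007
finger_force: 0.9
```

>>> {"op": "send_rows", "data": {
  "gripper": [0, 0, 0, 0, 0],
  "translation": [
    [-10, 1.2, 0],
    [-12, 1.45, 0],
    [-12, 1.45, 0],
    [-12, 1.45, 0],
    [-12, 1.45, 0]
  ],
  "rot": [
    [0, 0, 0],
    [0, 0, 0],
    [0, 0, 0],
    [0, 0, 0],
    [0, 0, 0]
  ]
}}

```text
t: 9.3
ee_pos: [0.5027, -0.0061, 0.2532]
ee_rot: [-0.0, 0.747, 0.665, 0.0]
ft_force: [2.3, -0.4, 1.2]
grip_width: 0.005
finger_force: 1.0
```

>>> {"op": "send_rows", "data": {
  "gripper": [0, 0, 0, 0, 0],
  "translation": [
    [-6, 0.7, 0],
    [-3, 0.36, 0],
    [-3, 0.36, 0],
    [-3, 0.36, 0],
    [-3, 0.36, 0]
  ],
  "rot": [
    [0, 0, 0],
    [0, 0, 0],
    [0, 0, 0],
    [0, 0, 0],
    [0, 0, 0]
  ]
}}

```text
t: 9.8
ee_pos: [0.4859, -0.0041, 0.2531]
ee_rot: [0.0, 0.747, 0.664, 0.0]
ft_force: [5.1, 0.6, -1.0]
grip_width: 0.005
finger_force: 2.6
```

>>> {"op": "send_rows", "data": {
  "gripper": [0, 0, 0, 0, 0],
  "translation": [
    [-2, 0.24, 0],
    [-2, 0.24, 0],
    [-2, 0.24, 0],
    [-2, 0.24, 0],
    [-2, 0.24, 0]
  ],
  "rot": [
    [0, 0, 0],
    [0, 0, 0],
    [0, 0, 0],
    [0, 0, 0],
    [0, 0, 0]
  ]
}}

```text
t: 10.3
ee_pos: [0.4766, -0.0031, 0.2533]
ee_rot: [0.001, 0.747, 0.664, 0.001]
ft_force: [8.1, -0.8, -4.9]
grip_width: 0.004
finger_force: 3.9
```

>>> {"op": "send_rows", "data": {
  "gripper": [0, 0, 0, 0],
  "translation": [
    [-1, 0.12, 0],
    [-1, 0.12, 0],
    [-1, 0.12, 0],
    [0, 0, 0]
  ],
  "rot": [
    [0, 0, 0],
    [0, 0, 0],
    [0, 0, 0],
    [0, 0, 0]
  ]
}}

```text
t: 10.7
ee_pos: [0.4756, -0.003, 0.2538]
ee_rot: [0.003, 0.747, 0.664, 0.003]
ft_force: [10.5, -1.0, -6.9]
grip_width: 0.006
finger_force: 5.1
```

>>> {"op": "send_rows", "data": {
  "gripper": [0, 0, 0, 0, 0],
  "translation": [
    [-1, 0.12, 0],
    [-1, 0.12, 0],
    [-1, 0.12, 0],
    [-1, 0.12, 0],
    [0, 0, 0]
  ],
  "rot": [
    [0, 0, 0],
    [0, 0, 0],
    [0, 0, 0],
    [0, 0, 0],
    [0, 0, 0]
  ]
}}

```text
t: 11.2
ee_pos: [0.4743, -0.0029, 0.2544]
ee_rot: [0.006, 0.747, 0.664, 0.005]
ft_force: [17.6, -1.3, -12.0]
grip_width: 0.002
finger_force: 8.4
```

```bash
python3 - <<'E'
from h import *
s=manip.get_state();im=snap('wrist','w4');b=snap('scene','sc4');print(s['ee_pos'],s['ft_force'])
a=cv2.resize(im,(400,300));c=cv2.resize(b[170:320,250:450],(400,300),interpolation=cv2.INTER_CUBIC)
cv2.imwrite('pics/v4.png',np.hstack([a,c])[:,:,::-1])
E
```

```text
[ 0.47426811 -0.00294033  0.25435125] [ 17.56752492  -1.25958083 -12.01515166]
```

View pics/v4.png

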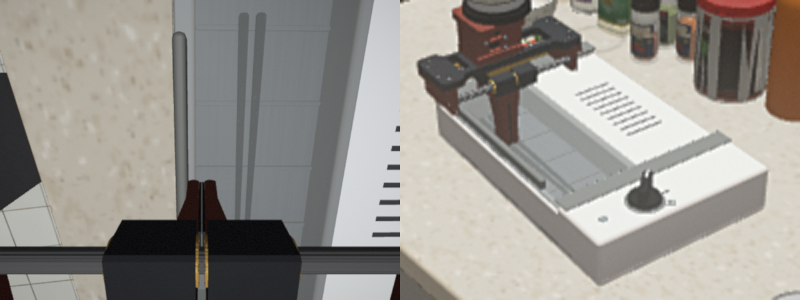

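The cover ledge now sits over the front wall, with the sticks visible under the clear cover. The push stalls at 17 N, so the cover is on its stop. I'll back off, lift, and move to view the selector.

>>> {"op": "send_rows", "data": {
  "gripper": [0, 0, 0, 0, 0],
  "translation": [
    [8, -1, 0],
    [8, -1, 0],
    [0, 0, 25],
    [0, 0, 40],
    [0, 0, 20]
  ],
  "rot": [
    [0, 0, 0],
    [0, 0, 0],
    [0, 0, 0],
    [0, 0, 0],
    [0, 0, 0]
  ]
}}

```text
t: 11.8
ee_pos: [0.4845, -0.004, 0.34]
ee_rot: [-0.0, 0.747, 0.665, -0.0]
ft_force: [0.6, -1.3, 1.1]
grip_width: 0.003
finger_force: 0.0
```

>>> {"op": "send_rows", "data": {
  "gripper": [60, 60, 60, 60, 60],
  "translation": [
    [-3, -32, 0],
    [-3, -32, 0],
    [-3, -32, 0],
    [-3, -32, 0],
    [-3, -32, 0]
  ],
  "rot": [
    [0, 0, -6.7],
    [0, 0, -6.7],
    [0, 0, -6.7],
    [0, 0, -6.7],
    [0, 0, -6.7]
  ]
}}

```text
t: 12.3
ee_pos: [0.4686, -0.1649, 0.3377]
ee_rot: [-0.001, 0.908, 0.419, -0.001]
ft_force: [0.1, -0.1, -0.4]
grip_width: 0.422
finger_force: 0.0
```

>>> {"op": "send_rows", "data": {
  "gripper": [60, 60, 60, 60],
  "translation": [
    [-3, -32, 0],
    [-4, -32, 0],
    [0, 0, 0],
    [0, 0, 0]
  ],
  "rot": [
    [0, 0, -6.7],
    [0, 0, -6.8],
    [0, 0, 0],
    [0, 0, 0]
  ]
}}

```text
t: 12.7
ee_pos: [0.4619, -0.228, 0.3375]
ee_rot: [-0.001, 0.95, 0.311, -0.001]
ft_force: [-0.2, 0.5, -0.0]
grip_width: 0.595
finger_force: 0.0
```

```bash
python3 - <<'E'
from h import *
from scipy.spatial.transform import Rotation as R
s=manip.get_state();im=snap('wrist','w5');print(s['ee_pos'],s['grip_width'],R.from_quat(np.roll(s['ee_rot'],-1)).as_matrix()[:2,1],s['ft_force'])
d=np.load('st.npz');y,t=float(d['yaw']),d['t'];Rm=R.from_euler('z',y).as_matrix()
w=lambda p:Rm@np.array(p)/1e3+[*t,0]
print(proj('w5',[w([-35,-149,94]),w([-20.5,-135.5,94]),w([-49.5,-162.5,94]),w([-118,-69,79])]))
E
```

```text
[ 0.46191547 -0.22803795  0.33753067] 0.5945041870440083 [ 0.5916027  -0.80622443] [-0.18646365  0.48091773 -0.03900796]
[[326.57375512 140.71500993]
 [326.81993449 100.18147115]
 [326.34029349 179.15457017]
 [118.75186605 149.85093975]]
```

View pics/w5.png

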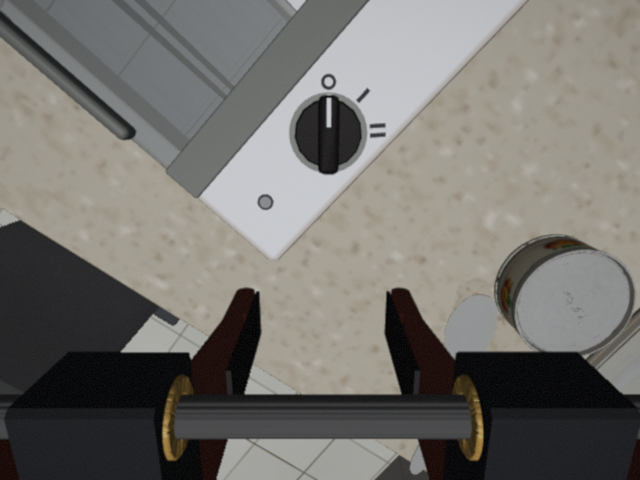

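The wrist view shows the grip bar with ends at (328,96) and (328,172), its pointer at the ring. The one-bar mark is at (363,96) and the cover ledge's right end at about (126,132).

```bash
python3 - <<'E'
from h import *
from scipy.spatial.transform import Rotation as R
d=np.load('st.npz');y,t=float(d['yaw']),d['t'];Rm=R.from_euler('z',y).as_matrix()[:2,:2]
im=cv2.imread('pics/w5.png');g=im.max(2)
p=ray('w5',[[328.5,96.5],[328.5,172.5]],.094)[:,:2];c=ray('w5',[[328.3,134]],.094)[0,:2]
print('bar',p,np.linalg.norm(p[0]-p[1]),np.degrees(np.arctan2(*(p[0]-p[1])[::-1])))
for r in (120,150,165): k=np.nonzero(g[r,315:345]<28)[0]+315; print(r,k.min(),k.max())
s=manip.get_state()['ee_pos']; print('centre',p.mean(0),'delta mm',(p.mean(0)-s[:2])*1e3,'local',(p.mean(0)-t)@Rm*1e3)
print('ledge end local',(ray('w5',[[126,131]],.079)[:,:2]-t)@Rm*1e3)
E
```

```text
bar [[ 0.53499972 -0.17706331]
 [ 0.50456082 -0.1995861 ]] 0.037865590023368666 36.49901410124401
120 318 338
150 318 338
165 319 337
centre [ 0.51978027 -0.1883247 ] delta mm [57.72270471 39.02910156] local [ -32.41230171 -147.92048099]
ledge end local [[-106.92909661  -66.02193057]]
```

>>> {"op": "send_rows", "data": {
  "gripper": [60, 60, 60, 60, 60],
  "translation": [
    [20, 13, 0],
    [25, 17, 0],
    [13, 9, -5],
    [0, 0, -20],
    [0, 0, -20]
  ],
  "rot": [
    [0, 0, 0],
    [0, 0, 0],
    [0, 0, 0],
    [0, 0, 0],
    [0, 0, 0]
  ]
}}

```text
t: 13.25
ee_pos: [0.5211, -0.1875, 0.2926]
ee_rot: [0.0, 0.95, 0.313, -0.0]
ft_force: [-0.5, 0.4, -0.9]
grip_width: 0.601
finger_force: 0.0
```

>>> {"op": "send_rows", "data": {
  "gripper": [60, 60, 60, 60, 60],
  "translation": [
    [0, 0, -15],
    [0, 0, -10],
    [0, 0, -5],
    [0, 0, -2],
    [0, 0, 0]
  ],
  "rot": [
    [0, 0, 0],
    [0, 0, 0],
    [0, 0, 0],
    [0, 0, 0],
    [0, 0, 0]
  ]
}}

```text
t: 13.75
ee_pos: [0.5208, -0.189, 0.2613]
ee_rot: [0.0, 0.95, 0.312, 0.0]
ft_force: [1.1, 1.0, -0.2]
grip_width: 0.599
finger_force: 0.0
```

>>> {"op": "send_rows", "data": {
  "gripper": [30, 10, 0, 0, 0],
  "translation": [
    [0, 0, 0],
    [0, 0, 0],
    [0, 0, 0],
    [0, 0, 0],
    [0, 0, 0]
  ],
  "rot": [
    [0, 0, 0],
    [0, 0, 0],
    [0, 0, 0],
    [0, 0, 0],
    [0, 0, 0]
  ]
}}

```text
t: 14.25
ee_pos: [0.5208, -0.1891, 0.2613]
ee_rot: [0.0, 0.95, 0.311, 0.0]
ft_force: [-0.4, -0.2, -1.2]
grip_width: 0.182
finger_force: 0.0
```

>>> {"op": "send_rows", "data": {
  "gripper": [0, 0, 0, 0],
  "translation": [
    [0, 0, 0],
    [0, 0, 0],
    [0, 0, 0],
    [0, 0, 0]
  ],
  "rot": [
    [0, 0, 0],
    [0, 0, 0],
    [0, 0, 0],
    [0, 0, 0]
  ]
}}

```text
t: 14.65
ee_pos: [0.5203, -0.1886, 0.2611]
ee_rot: [-0.001, 0.95, 0.311, -0.0]
ft_force: [-3.1, 4.8, 4.9]
grip_width: 0.121
finger_force: 30.0
```

>>> {"op": "send_rows", "data": {
  "gripper": [0, 0, 0, 0, 0],
  "translation": [
    [0, 0, 0],
    [0, 0, 0],
    [0, 0, 0],
    [0, 0, 0],
    [0, 0, 0]
  ],
  "rot": [
    [0, 0, -4],
    [0, 0, -5],
    [0, 0, -5],
    [0, 0, -5],
    [0, 0, -5]
  ]
}}

```text
t: 15.15
ee_pos: [0.5204, -0.1888, 0.2611]
ee_rot: [-0.0, 0.994, 0.105, -0.0]
ft_force: [-3.8, 2.7, 5.2]
grip_width: 0.123
finger_force: 30.0
```

>>> {"op": "send_rows", "data": {
  "gripper": [0, 0, 0, 0, 0],
  "translation": [
    [0, 0, 0],
    [0, 0, 0],
    [0, 0, 0],
    [0, 0, 0],
    [0, 0, 0]
  ],
  "rot": [
    [0, 0, -5],
    [0, 0, -5],
    [0, 0, -5],
    [0, 0, -4],
    [0, 0, 0]
  ]
}}

```text
t: 15.65
ee_pos: [0.5204, -0.1891, 0.2611]
ee_rot: [-0.0, 0.998, -0.059, -0.0]
ft_force: [-3.4, 2.9, 4.5]
grip_width: 0.119
finger_force: 30.0
```

```bash
python3 - <<'E'
from h import *
from scipy.spatial.transform import Rotation as R
s=manip.get_state();a=R.from_quat(np.roll(s['ee_rot'],-1)).as_matrix()[:2,1];print(s['ee_pos'],s['grip_width'],np.degrees(np.arctan2(a[1],a[0])),s['ft_force'],s['moment'],s['finger_force'])
E
```

```text
[ 0.5204117  -0.18905957  0.26110787] 0.11904337104489573 -96.7367593042283 [-3.41734414  2.94267468  4.52054679] [ 0.30974968  0.61849559 -0.00908879] 30.00198930501938
```

Turned 43°. I'll release, lift, move clear and inspect.

>>> {"op": "send_rows", "data": {
  "gripper": [40, 60, 60, 60, 60],
  "translation": [
    [0, 0, 0],
    [0, 0, 0],
    [0, 0, 0],
    [0, 0, 10],
    [0, 0, 30]
  ],
  "rot": [
    [0, 0, 0],
    [0, 0, 0],
    [0, 0, 0],
    [0, 0, 0],
    [0, 0, 0]
  ]
}}

```text
t: 16.15
ee_pos: [0.5198, -0.1886, 0.2997]
ee_rot: [-0.001, 0.998, -0.058, -0.002]
ft_force: [0.6, -0.8, -0.0]
grip_width: 0.539
finger_force: 0.0
```

>>> {"op": "send_rows", "data": {
  "gripper": [60, 60, 60, 60, 60],
  "translation": [
    [0, 0, 40],
    [-25, 0, 40],
    [-35, 0, 20],
    [-25, 0, 10],
    [0, 0, 0]
  ],
  "rot": [
    [0, 0, 0],
    [0, 0, 0],
    [0, 0, 0],
    [0, 0, 0],
    [0, 0, 0]
  ]
}}

```text
t: 16.65
ee_pos: [0.4336, -0.1888, 0.4134]
ee_rot: [0.001, 0.998, -0.059, 0.001]
ft_force: [1.3, -0.5, 0.1]
grip_width: 0.602
finger_force: 0.0
```

```bash
python3 - <<'E'
from h import *
s=manip.get_state();im=snap('wrist','w6');b=snap('top','top6');print(s['ee_pos'],s['ft_force'],s['t'])
a=cv2.resize(im,(400,300));c=cv2.resize(b[150:300,220:420],(400,300),interpolation=cv2.INTER_CUBIC)
cv2.imwrite('pics/v6.png',np.hstack([a,c])[:,:,::-1])
E
```

```text
[ 0.43360039 -0.18877325  0.413402  ] [ 1.2531857  -0.54226689  0.05779417] 16.65
```

View pics/v6.png

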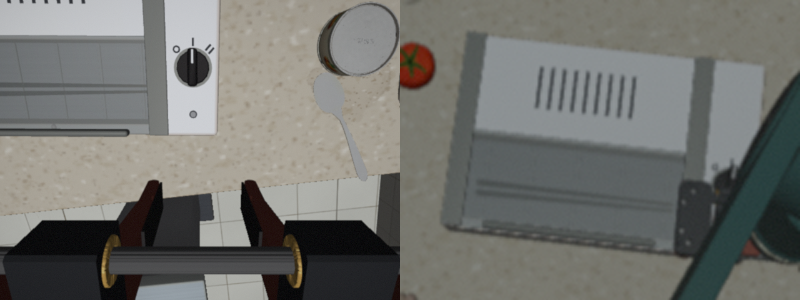

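The pointer stands at the single bar. The ledge is flush with the front of the rails and console, and the sticks lie flat under the cover. Nothing is being touched.

```bash
python3 -c "
from rig import manip
print(manip.close_job())"
```

```text
the job is handed in; nothing more can be done
None
```

The chopsticks lie flat in the tray, the cover is shut and the selector is on the short cycle; the job was handed in at about 17 s, with one brief 86 N wrist-force spike (limit 120 N) when the fingers touched the worktop at pickup.

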